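# Find the high spot on a trolley wheel with a dial gauge

## Robot

A 6-joint arm with a two-finger parallel gripper is mounted at the origin on the work surface. World frame = base frame: x ahead of the robot, y to its left, z up, the work surface at z = 0. Lengths are in mm, angles in rad, forces in N, time in s.
With the tool pointing down it reaches from about 350 to 975 mm from the base axis. Payload 17.4 kg.
Tool frame: the origin (TCP) lies at the very end of the fingers, on their centre line; the grasp point (between the pads) lies 19 mm behind it (hold_point_z is the distance from the TCP to the grasp point, in mm); z points along the fingers, y is the line along which they close (so a half turn about z gives the same grasp; the last joint's range is limited). The gripper opens to 85 mm and grips with 20 to 120 N. Pads are 22 mm wide; open, the fingers measure 114 mm over their backs; the gripper's body (76 mm by 85 mm) begins 54 mm behind the grasp point. The pads swing forward as they close: fully open they stand 13 mm farther back than shut.
Start: joints at [-1.332, 0.116, 1.442, -0, 1.584, -0.038], TCP at [184.454, -649.315, 231.303] pointing down, gripper open.
Joint ranges: [-2.83, 2.83], [-0.83, 2.19], [0.07, 2.5], [-1.14, 4.28], [0.01, 3], [-2.97, 2.97]. Speed limits (rad/s): [1.89, 1.89, 2.22, 3.14, 3.14, 3.14].

## Interface

Orientations are given as a rotation vector (axis times angle).
In Python, from rig import * gives the robot as it stands.
- The arm moves only by the tool arm_command, never from a script. Its argument "increments" is a list of rows, each a list of 7 numbers: the shift along the tool's x, y, z in cm, then the turn, a rotation vector about the tool's x, y, z in units of 8 degrees (1.0 is 8 degrees), then the finger opening in cm, from 0 to 8.54. A call has 1 to 5 rows; each row shifts and turns the commanded pose from where the row before left it, along the tool's axes as they then stand; what a row does not reach is not made up. A row lasts 1/10 s, in which the tool goes at most 50 mm and 8.59 degrees, less where a joint would pass 70% of its speed; a pose out of reach is approached as far as the arm can. A call is refused whole if a number of a shift passes 5 or a number of a turn 1, either way. A call with a gripper value outside its range is refused whole. The fingers move at their own pace and stop on an object; the grip force is fixed at half the most. Time passes only in rows, so rows that do not move let the fingers close. It gives the time, the measured TCP pose, the force, the opening and the grip force at its end, in the units of the state.
- get_state(): the state, without advancing time (a new reading comes with each control period).
- get_image(name): name is "scene" or "top" or "wrist"; returns the picture (420x560x3 uint8, red, green, blue); there is no depth.
- camera_params(name): a dict with "intrinsics" (3x3 intrinsics, pixels), "origin" and "rotation" of the camera in the world. Camera axes: x right, y up, looking along -z (the intrinsics and any distortion apply to the point x, -y, -z); pixel columns grow to the right and rows downward; lengths in mm; the calibration is good to about 2 mm. The wrist camera is an equidistant fisheye: a pixel r from the principal point sees the ray r / f radians off the axis. A picture is of the moment at which its call begins: read the wrist's pose just before it. camera_params takes no time and is no camera call; for the wrist camera it gives the pose at the moment of the call.
- hand_in(): hands the job in; it is judged then, once.
Trained networks look in the newest picture that a camera, given by its name, has taken for a name from the list of things; names that differ only in an ending like _2 or _b are one class to them, and where a whole thing is asked for, a point or a joint stands for the part that bears it (a point fixed in the world has none). Each returns a list of dicts, best first, with "confidence" (0 to 1); they miss things now and then, are a little off and sometimes report something else, mostly with a low value. They report only what shows in the picture. A call takes as long as a camera call.
- search_frame(camera, thing): "uv" ([column, row] in pixels, amid what is visible of it).
The state is a dict: "time": time; "joints": joint angles; "dq": joint speeds; "effort": joint torques, N m; "tcp_pos": TCP position; "tool_rot": TCP orientation; "ft_force": force on the tool from outside, world axes, zero at the start; "moment": the same for the moment, N m; "opening": finger opening in mm; "finger_force": force on a finger pad.
Only numpy, scipy, OpenCV 4.12 (cv2) and the standard library are available. Lean on these libraries where they do the work, as an engineer would, in place of code of your own. Each camera call takes 0.05 s, during which the arm holds its last target. There are 200 camera calls.

## Task

The shopping-trolley wheel on the little truing stand has one high spot on its tyre. By its black knob, slide the dial gauge in until its sprung plunger is pressed in about 4 mm (four marks on the dial) against the round part of the tyre ( never run the plunger hard up to its stop), then turn the wheel by its crank to find the high spot, and leave the wheel standing still with the highest point right under the pressed plunger, everything let go. Do not disturb the other things on the shelf.

Things in the scene. Friction and masses are not known exactly. Their poses are not given: they have to be found in the camera images.
- stand: plywood base plate of the truing stand, 150 mm along its x by 300 mm along its y, 18 mm thick, fixed to the shelf. Origin on its underside directly below the wheel's axle, z up; the plate runs from y -75 to +225 mm. Its +y axis points from the axle along the gauge's rails to the gauge; pushing the gauge in means moving it along the stand's -y.
- axle (a point): point on the wheel's vertical axle at the tyre's mid height, 48 mm above the shelf. The wheel lies flat and turns about this axle without end either way, with friction of about 0.12 N m; it stays where it is left. Dark rubber tyre, 36 to 60 mm above the shelf, radius 60 mm except at the one high spot.
- wheel_top (a point): centre of the wheel's hub, on the axle, 74 mm above the shelf. The tyre's high spot is a smooth bulge about 70 degrees wide in all, rising 5 mm to a radius of 65 mm at its middle (0.4 mm less at 10 degrees either side of the middle, 1.7 mm less at 20). Where it lies relative to the crank differs from run to run; at the start its middle is at least 50 degrees from the plunger.
- crank: wooden turning grip of the wheel's crank: upright cylinder, 16 mm diameter, 38 mm tall, spinning freely on its pin, so it can be held tight while it is led round. It stands on the wheel 38 mm from the axle. Origin at the centre of its underside, 72 mm above the shelf (top at 110 mm). All else on the wheel is lower than 75 mm.
- gauge_knob (a point): centre of the top of the gauge's upright black knob, a cylinder 22 mm in diameter and 38 mm tall (70 to 108 mm above the shelf), fixed to the gauge's aluminium slide (62 mm wide, 95 mm long, 62 mm high). The slide runs along the stand's y, 45 mm of travel, stiffly (about 11 N) either way, and stays where it is left.
- contact_tip: round steel end (5 mm radius) of the gauge's sprung plunger, pointing to the axle at the tyre's mid height; origin at its foremost point, free 104 mm from the knob's centre. The plunger gives way along the stand's +y by up to 12 mm to its stop; spring 0.9 N per mm from zero. Once it touches, its distance from the axle is the tyre's radius there, less some 0.6 mm that the rubber gives.
- needle_tip (a point): end of the black needle on the white dial on top of the gauge (58 mm diameter, 68 mm above the shelf), 22 mm from its pivot at the dial's centre, which lies 50 mm from the knob's centre on the wheel's side. With the plunger free it points to the wheel; it turns clockwise seen from above, 0.25 rad per mm of plunger travel, one tick per mm.
- spray_bottle: bystander: blue plastic spray bottle with white trigger head, 72 mm diameter, 210 mm tall; origin centre of its underside
- button_dish: bystander: white ceramic dish of buttons, 120 mm diameter, 30 mm tall; origin centre of its underside
- lint_brush: bystander: wooden lint brush lying on its pad, 230 mm long along its x, 45 mm wide, 34 mm tall; origin on the underside near the middle
- glass_jar: bystander: glass jar with its aluminium lid screwed on, 80 mm diameter, 120 mm tall; origin centre of its underside

How it is judged:
By the outcome, as a careful person would: the job done as asked, in the order asked, and still so for the second after the job is handed in, with the robot touching nothing.
It also fails if it takes over 67 s, if anything falls off the work surface, if the arm or the gripper's body presses on something with over 40 N, if the wrist force passes 120 N, or if a joint passes its speed limit or range.

## Working session

There is one attempt and no reset: what is moved stays moved. The work goes in short steps, Python scripts to look and compute and a tool call to move; the robot and the scene stay as the last step left them, time stands still between calls to the robot, and variables do not carry over. Pictures are saved under pics/ and viewed, at most 10 in all, crops included, and the job is handed in when it is done.

Besides the shell and the picture viewer there is one more tool, called after "Call:" by a JSON object that holds its "fn" and its "kwargs", one argument or row to a line. arm_command: Moves the arm, as the interface text tells. Its arguments: {"type":"object","properties":{"increments":{"type":"array","items":{"type":"array","items":{"type":"number"}}}},"required":["increments"]}

```bash
mkdir -p pics; cat > h.py <<'E'
from rig import *
import numpy as np, cv2
from scipy.spatial.transform import Rotation as R
def ray(cam,uv,cp=None):
    cp=cp or camera_params(cam); K=np.array(cp["intrinsics"])
    x=(uv[0]-K[0,2])/K[0,0]; y=(uv[1]-K[1,2])/K[1,1]
    if cam=="wrist":
        r=np.hypot(x,y); d=np.array([x/r*np.sin(r),-y/r*np.sin(r),-np.cos(r)]) if r>0 else np.array([0,0,-1.])
    else: d=np.array([x,-y,-1.])
    return np.array(cp["origin"]),np.array(cp["rotation"])@d
def atz(cam,uv,z,cp=None):
    o,d=ray(cam,uv,cp); return o+d*(z-o[2])/d[2]
def proj(cam,p,cp=None):
    cp=cp or camera_params(cam); K=np.array(cp["intrinsics"])
    q=np.array(cp["rotation"]).T@(np.array(p)-np.array(cp["origin"])); v=np.array([q[0],-q[1],-q[2]])
    if cam=="wrist":
        rr=np.hypot(v[0],v[1]); th=np.arctan2(rr,v[2]); a=v[:2]/rr*th
    else: a=v[:2]/v[2]
    return K[:2,:2]@a+K[:2,2]
def save(im,n): cv2.imwrite("pics/"+n,im[:,:,::-1])
E
python3 - <<'E'
from h import *
a=get_image("top"); save(a,"top.png"); b=get_image("scene"); save(b,"scene.png")
print(camera_params("top"))
Z=dict(wheel_top=74,axle=48,crank=91,gauge_knob=108,contact_tip=48,needle_tip=68,spray_bottle=100,button_dish=15,lint_brush=17,glass_jar=60)
for n,z in Z.items():
  for c in("top","scene"):
    for r in search_frame(c,n)[:2]: print(n,c,np.round(r["uv"]),round(r["confidence"],2),np.round(atz(c,r["uv"],z)))
s=get_state(); print(s["tcp_pos"],s["tool_rot"],s["time"],s["opening"])
E
```

```text
{'intrinsics': array([[453.19464106,   0.        , 285.68243127],
       [  0.        , 453.19464106, 206.9279277 ],
       [  0.        ,   0.        ,   1.        ]]), 'origin': array([ 3.20489330e+02, -3.14663420e-01,  1.19277965e+03]), 'rotation': array([ 0.13259527, -0.11475426, -1.54193759])}Traceback (most recent call last):
  File "<stdin>", line 7, in <module>
  File "h.py", line 12, in atz
    o,d=ray(cam,uv,cp); return o+d*(z-o[2])/d[2]
                                            ~^^^
IndexError: invalid index to scalar variable.
```

View pics/top.png

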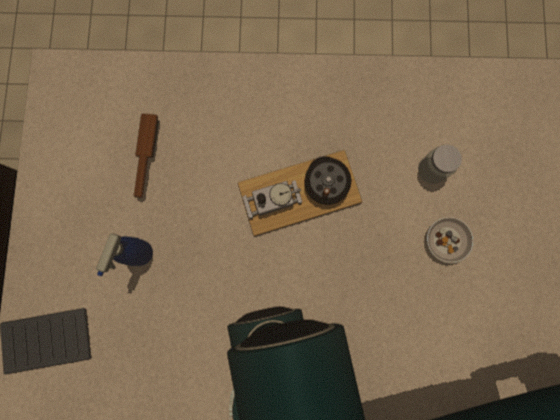

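View pics/scene.png

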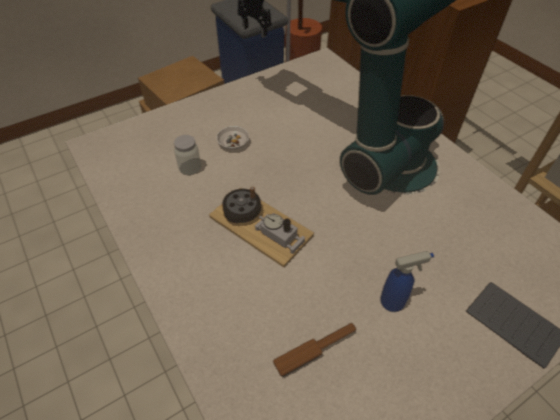

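The top view shows the wheel at about (328,181), the dial at (283,195) and the knob at (262,200), with clear space around the stand. The camera rotation is a rotation vector, so I'll fix the helper.

```bash
sed -i 's/np.array(cp\["rotation"\])/R.from_rotvec(cp["rotation"]).as_matrix()/' h.py
python3 - <<'E'
from h import *
get_image("top");get_image("scene")
Z=dict(wheel_top=74,axle=48,crank=91,gauge_knob=108,contact_tip=48,needle_tip=68,stand=9)
for n,z in Z.items():
  for c in("top","scene"):
    for r in search_frame(c,n)[:1]: print(n,c,np.round(r["uv"]),round(r["confidence"],2),np.round(atz(c,r["uv"],z)))
s=get_state(); print(s["tcp_pos"],s["tool_rot"],s["time"],s["opening"])
print(camera_params("wrist"), R.from_rotvec(s["tool_rot"]).as_matrix().round(3))
E
```

```text
wheel_top top [298. 194.] 0.76 [533. -14.  74.]
wheel_top scene [260. 225.] 0.57 [573.  23.  74.]
axle top [297. 194.] 0.65 [537. -14.  48.]
axle scene [260. 226.] 0.68 [568.   9.  48.]
crank top [326. 189.] 0.43 [543. -85.  91.]
gauge_knob top [123. 253.] 0.69 [371. 400. 108.]
gauge_knob scene [278. 228.] 0.59 [551.  84. 108.]
contact_tip scene [304. 351.] 0.35 [675. 396.  48.]
needle_tip top [296. 194.] 0.32 [533. -11.  68.]
stand top [296. 191.] 0.95 [551. -10.   9.]
stand scene [258. 228.] 0.61 [560. -15.   9.]
[ 184.47701908 -649.31102209  231.29592121] [-3.11151244e+00 -4.33442466e-01 -2.30015601e-05] 0.95 85.45029192347594
{'intrinsics': array([[325.1922621 ,   0.        , 280.43260898],
       [  0.        , 325.1922621 , 210.28715362],
       [  0.        ,   0.        ,   1.        ]]), 'origin': array([ 249.82605835, -631.17977654,  374.64783248]), 'rotation': array([-0.2307891 ,  0.17384579, -1.28558013])} [[ 0.962  0.273  0.   ]
 [ 0.273 -0.962  0.   ]
 [ 0.    -0.    -1.   ]]
```

```bash
python3 - <<'E'
from h import *
for n,uv,z in [("hub",(328,181),74),("knob",(262,199),108),("dial",(283,195),68),("c1",(239,181),18),("c2",(347,151),18),("c3",(361,204),18),("c4",(257,235),18)]: print(n,atz("top",uv,z).round(0))
E
```

```text
hub [567. -90.  74.]
knob [511.  72. 108.]
dial [530.  22.  68.]
c1 [574. 141.  18.]
c2 [ 663. -144.   18.]
c3 [ 520. -182.   18.]
c4 [432.  88.  18.]
```

Call:
{"fn": "arm_command", "kwargs": {
  "increments": [
    [3,-3.45,0,0,0,0,8.5],
    [3,-3.45,0,0,0,0,8.5],
    [3,-3.45,0,0,0,0,8.5],
    [3,-3.45,0,0,0,0,8.5],
    [3,-3.45,0,0,0,0,8.5]
  ]
}}

```text
time: 1.45
tcp_pos: [282.0, -440.7, 231.4]
tool_rot: [3.111, 0.433, 0.0]
ft_force: [1.1, 0.4, 0.8]
opening: 85.1
finger_force: 0.0
```

Call:
{"fn": "arm_command", "kwargs": {
  "increments": [
    [3,-3.45,0,0,0,0,8.5],
    [3,-3.45,0,0,0,0,8.5],
    [3,-3.45,0,0,0,0,8.5],
    [3,-3.45,0,0,0,0,8.5],
    [3,-3.45,0,0,0,0,8.5]
  ]
}}

```text
time: 1.95
tcp_pos: [379.1, -233.7, 231.6]
tool_rot: [3.111, 0.433, 0.001]
ft_force: [0.6, -0.5, 0.5]
opening: 85.2
finger_force: 0.0
```

Call:
{"fn": "arm_command", "kwargs": {
  "increments": [
    [3,-3.45,0,0,0,0,8.5],
    [3,-3.45,0,0,0,0,8.5],
    [3,-3.45,0,0,0,0,8.5],
    [3,-3.45,0,0,0,0,8.5],
    [3,-3.45,0,0,0,0,8.5]
  ]
}}

```text
time: 2.45
tcp_pos: [476.3, -26.5, 231.7]
tool_rot: [3.111, 0.434, 0.001]
ft_force: [0.9, -0.4, 0.0]
opening: 85.2
finger_force: 0.0
```

```bash
python3 - <<'E'
from h import *
s=get_state(); cp=camera_params("wrist"); a=get_image("wrist"); save(cv2.resize(a,(800,600)),"w1.png"); save(a,"w1_raw.png")
print(s["tcp_pos"],s["tool_rot"],s["time"],cp)
Z=dict(wheel_top=74,axle=48,crank=91,gauge_knob=108,contact_tip=48,needle_tip=68,stand=9)
for n,z in Z.items():
    for r in search_frame("wrist",n)[:1]: print(n,np.round(r["uv"]),round(r["confidence"],2),np.round(atz("wrist",r["uv"],z,cp)))
E
```

```text
[476.30763807 -26.54433271 231.68247587] [3.11122966e+00 4.33711545e-01 1.44213655e-03] 2.45 {'intrinsics': array([[325.1922621 ,   0.        , 280.43260898],
       [  0.        , 325.1922621 , 210.28715362],
       [  0.        ,   0.        ,   1.        ]]), 'origin': array([541.5448972 ,  -8.39884136, 375.06570712]), 'rotation': array([-0.2303271 ,  0.17292491, -1.28550637])}
wheel_top [290. 119.] 0.76 [548. -16.  74.]
axle [288. 120.] 0.71 [547. -15.  48.]
crank [355. 153.] 0.87 [535. -80.  91.]
gauge_knob [221. 122.] 0.85 [530.  39. 108.]
contact_tip [295. 118.] 0.64 [550. -21.  48.]
needle_tip [290. 120.] 0.72 [547. -16.  68.]
stand [290. 120.] 0.91 [548. -19.   9.]
```

View pics/w1.png

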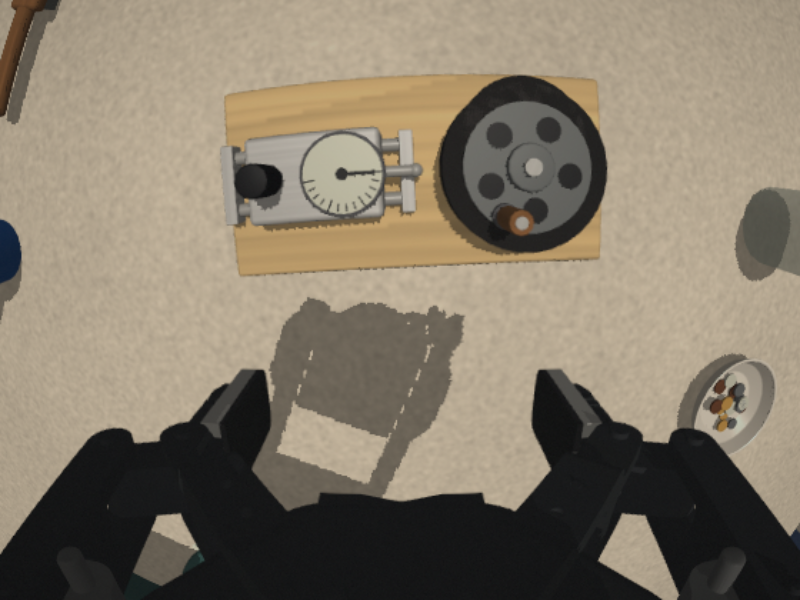

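The wrist view shows the knob top at (252,181), dial pivot at (342,174), tip at (422,171), hub at (534,167) and crank top at (521,223), in 800-pixel coordinates. The needle points to the wheel, so the plunger is free. Next I'll compute the positions and look at the tyre outline.

```bash
python3 - <<'E'
from h import *
cp=camera_params("wrist"); k=1/1.42857
P={}
for n,uv,z in [("hub",(534,167),76),("knob",(251,181),108),("dial",(342,174),68),("tip",(420,171),48),("crank",(521,223),110),("c1",(225,94),18),("c2",(597,80),18),("c3",(600,258),18),("c4",(240,275),18)]:
    P[n]=atz("wrist",np.array(uv)*k,z,cp); print(n,P[n].round(1))
for a,b in[("hub","knob"),("hub","dial"),("hub","tip"),("c2","c1"),("c3","c4")]:
    d=(P[b]-P[a])[:2]; print(a,b,np.linalg.norm(d).round(1),np.degrees(np.arctan2(d[1],d[0])).round(1))
d=P["crank"]-P["hub"];print(np.hypot(*d[:2]),np.degrees(np.arctan2(d[1],d[0])))
# unwrap the tyre by polar sampling at z=60
im=cv2.imread("pics/w1_raw.png",0); h=P["hub"]
for a in range(0,360,10):
    rs=np.arange(52,74,.5); v=[]
    for r in rs:
        u=proj("wrist",[h[0]+r*np.cos(np.radians(a)),h[1]+r*np.sin(np.radians(a)),60],cp)
        v.append(cv2.getRectSubPix(im.astype(np.float32),(1,1),tuple(map(float,u)))[0,0])
    v=np.array(v); i=np.argmax(v>65); print(a,rs[i],end="; ")
E
```

```text
hub [572.2 -93.3  76. ]
knob [516.4  72.7 108. ]
dial [531.9  25.6  68. ]
tip [547.7 -23.8  48. ]
crank [534.9 -86.4 110. ]
c1 [571.7 141.3  18. ]
c2 [ 665.9 -140.3   18. ]
c3 [ 526.5 -187.8   18. ]
c4 [431.4  93.8  18. ]
hub knob 175.1 108.6
hub dial 125.5 108.7
hub tip 73.6 109.4
c2 c1 297.0 108.5
c3 c4 297.2 108.6
37.92407078799201 169.52187251687056
0 63.0; 10 64.0; 20 65.0; 30 65.0; 40 63.5; 50 61.5; 60 59.5; 70 60.0; 80 60.5; 90 61.5; 100 62.0; 110 62.0; 120 62.0; 130 61.5; 140 61.0; 150 60.0; 160 59.5; 170 60.0; 180 60.0; 190 60.0; 200 59.5; 210 59.5; 220 59.0; 230 59.5; 240 59.5; 250 59.5; 260 60.0; 270 60.0; 280 60.0; 290 60.0; 300 60.0; 310 60.0; 320 59.5; 330 60.0; 340 60.0; 350 60.5;
```

Call:
{"fn": "arm_command", "kwargs": {
  "increments": [
    [2.19,-2.82,0,0,0,-0.34,8.5],
    [2.19,-2.82,0,0,0,0,8.5],
    [2.19,-2.7,0,0,0,0,6],
    [0,0,3,0,0,0,6],
    [0,0,3,0,0,0,6]
  ]
}}

```text
time: 3.35
tcp_pos: [513.6, 70.7, 171.1]
tool_rot: [3.1, 0.507, 0.002]
ft_force: [-0.3, 0.8, 0.7]
opening: 60.0
finger_force: 0.0
```

Call:
{"fn": "arm_command", "kwargs": {
  "increments": [
    [0,0,3.3,0,0,0,6],
    [0,0,3.3,0,0,0,6],
    [0,0,3.1,0,0,0,6],
    [0,0,0,0,0,0,6],
    [0,0,0,0,0,0,3.5]
  ]
}}

```text
time: 3.85
tcp_pos: [513.4, 70.1, 75.2]
tool_rot: [3.101, 0.505, -0.0]
ft_force: [0.1, -0.3, 0.0]
opening: 46.8
finger_force: 0.0
```

```bash
python3 - <<'E'
from h import *
s=get_state(); cp=camera_params("wrist"); a=get_image("wrist"); save(cv2.resize(a,(800,600)),"w2.png")
print(s["tcp_pos"],s["tool_rot"],s["opening"],s["ft_force"])
print(proj("wrist",[516.4,72.7,108],cp)*1.4286, R.from_rotvec(s["tool_rot"]).as_matrix().round(3))
E
```

```text
[513.38945413  70.09223017  75.22113624] [ 3.10066057e+00  5.05206880e-01 -1.47333555e-05] 46.80868760573787 [ 0.10118293 -0.33375841  0.03019097]
[393.30362857 419.50263728] [[ 0.948  0.317 -0.   ]
 [ 0.317 -0.948 -0.   ]
 [-0.     0.    -1.   ]]
```

View pics/w2.png

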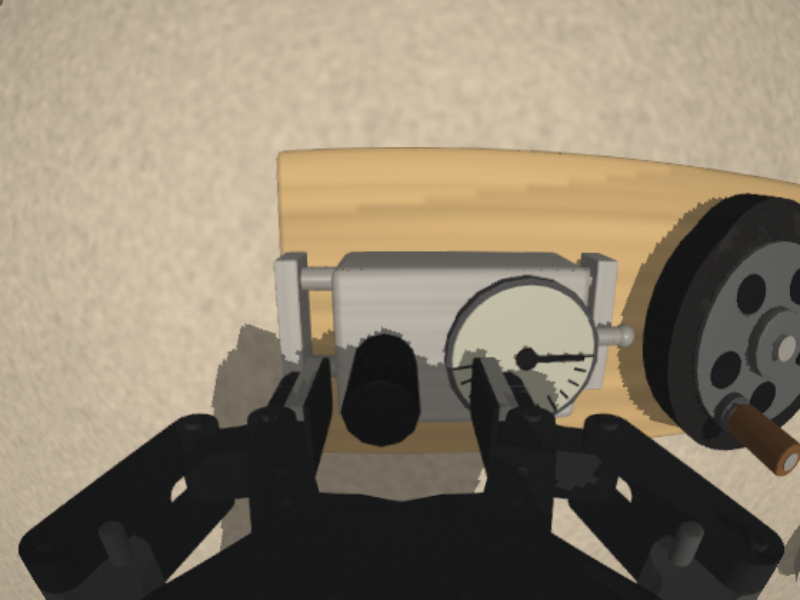

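Pads straddle the knob, whose top is at (381,415); the pads' midpoint is about 400, so I'll shift 4 mm away from the wheel and grip.

Call:
{"fn": "arm_command", "kwargs": {
  "increments": [
    [0.35,-0.4,0.05,0,0,0,3.5],
    [0,0,0,0,0,0,3],
    [0,0,0,0,0,0,1.5],
    [0,0,0,0,0,0,1.5],
    [0,0,0,0,0,0,1.5]
  ]
}}

```text
time: 4.4
tcp_pos: [515.8, 76.2, 75.1]
tool_rot: [-3.1, -0.508, -0.003]
ft_force: [-0.7, 3.8, 6.7]
opening: 20.4
finger_force: 58.4
```

Call:
{"fn": "arm_command", "kwargs": {
  "increments": [
    [0,0,0,0,0,0,1.5],
    [0,0.3,0,0,0,0,1.5],
    [0,0.3,0,0,0,0,1.5],
    [0,0.2,0,0,0,0,1.5],
    [0,0,0,0,0,0,1.5]
  ]
}}

```text
time: 4.9
tcp_pos: [518.2, 69.0, 75.1]
tool_rot: [-3.099, -0.507, -0.002]
ft_force: [-4.1, 7.5, 7.6]
opening: 20.4
finger_force: 58.4
```

```bash
cat >> h.py <<'E'
def dirs():
    s=get_state(); print("t",s["time"],np.round(s["tcp_pos"],1),np.round(s["ft_force"],1),s["opening"])
    p=s["tcp_pos"]-np.array([572.3,-93.2,0]); u=np.array([-.318,.948,0]); print("along stand y from axle",p@u,"side x",p@np.array([.948,.318,0]))
    return s
E
python3 - <<'E'
from h import *
dirs(); a=get_image("wrist"); save(cv2.resize(a,(800,600)),"w3.png")
E
```

```text
t 4.9 [518.2  69.   75.1] [-4.1  7.5  7.6] 20.363670640769598
along stand y from axle 170.99966054724865 side x 0.283101532704445
```

View pics/w3.png

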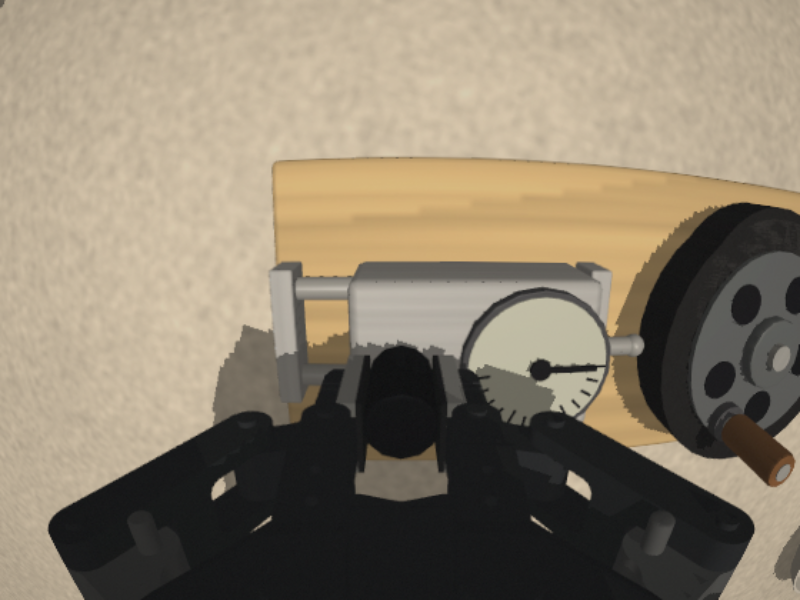

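Call:
{"fn": "arm_command", "kwargs": {
  "increments": [
    [0,0.25,0,0,0,0,1.5],
    [0,0.25,0,0,0,0,1.5],
    [0,0.25,0,0,0,0,1.5],
    [0,0.25,0,0,0,0,1.5],
    [0,0,0,0,0,0,1.5]
  ]
}}

```text
time: 5.45
tcp_pos: [521.3, 59.9, 75.1]
tool_rot: [-3.098, -0.507, -0.002]
ft_force: [-3.6, 11.0, 8.2]
opening: 20.7
finger_force: 58.6
```

```bash
cat >> h.py <<'E'
U=np.array([-.318,.948]); V=np.array([.948,.318])
def rect(c,z=68,half=32,sc=5,cam="wrist",im=None,cp=None):
    # rectified patch: columns along -U (to wheel = right), rows downward = -V
    cp=cp or camera_params(cam); im=get_image(cam) if im is None else im
    g=np.arange(-half,half,1/sc); m=np.zeros((len(g),len(g),2),np.float32)
    for i,r in enumerate(g):
        for j,q in enumerate(g):
            p=np.array(c)-U*q-V*r; m[i,j]=proj(cam,[p[0],p[1],z],cp)
    return cv2.remap(im,m[...,0],m[...,1],cv2.INTER_CUBIC)
def needle(c,cam="wrist",im=None,cp=None,refine=True):
    p=rect(c,cam=cam,im=im,cp=cp); g=cv2.cvtColor(p,cv2.COLOR_RGB2GRAY).astype(np.float32); o=np.array([160.,160.])
    b=(g<60).astype(np.uint8)
    # pivot: largest dark blob core near centre
    e=cv2.morphologyEx(b,cv2.MORPH_OPEN,cv2.getStructuringElement(cv2.MORPH_ELLIPSE,(13,13))); n,l,st,ce=cv2.connectedComponentsWithStats(e)
    ds=[np.hypot(*(ce[k]-o)) for k in range(1,n)]
    if refine and ds and min(ds)<45: o=ce[1+int(np.argmin(ds))]
    A=np.radians(np.arange(-40,220,1.)); sc=[]
    hp=g-cv2.GaussianBlur(g,(0,0),12)
    for a in A:
        r=np.arange(6,20,.4)*5; x=(o[0]+r*np.cos(a)).astype(np.float32); y=(o[1]+r*np.sin(a)).astype(np.float32)
        sc.append(cv2.remap(hp,x[None],y[None],cv2.INTER_LINEAR).mean())
    i=int(np.argmin(sc)); w=slice(max(0,i-6),i+7); ww=np.clip(-np.array(sc[w])+0.5*min(sc),0,None)
    a=(A[w]*ww).sum()/ww.sum()
    return a/.25,o,min(sc),p
E
python3 - <<'E'
from h import *
s=dirs(); k=np.array([572.3,-93.2])+U*(s["tcp_pos"]-np.array([572.3,-93.2,0]))[:2].dot(U)
mm,o,sc,p=needle(k-50*U); print(mm,o,sc); cv2.imwrite("pics/d1.png",p[:,:,::-1])
E
```

```text
t 5.45 [521.3  59.9  75.1] [-3.6 11.   8.2] 20.73980569647794
along stand y from axle 161.33975578854083 side x 0.32578985900760676
5.121639306851019 [166.44544096 158.28849028] -62.89578
```

View pics/d1.png

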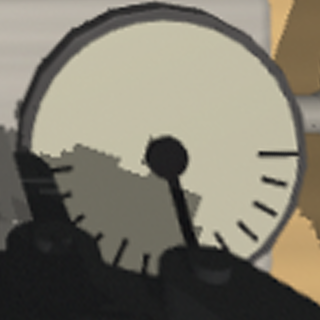

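The dial reads about 5 marks, with the needle just past the fourth tick. I'll back off about 1 mm.

Call:
{"fn": "arm_command", "kwargs": {
  "increments": [
    [0,-0.1,0,0,0,0,1.5],
    [0,-0.05,0,0,0,0,1.5],
    [0,0,0,0,0,0,1.5]
  ]
}}

```text
time: 5.8
tcp_pos: [521.2, 60.0, 75.1]
tool_rot: [3.1, 0.507, 0.003]
ft_force: [1.4, -2.5, 5.7]
opening: 20.1
finger_force: 58.6
```

```bash
python3 - <<'E'
from h import *
s=dirs(); k=np.array([572.3,-93.2])+U*(s["tcp_pos"]-np.array([572.3,-93.2,0]))[:2].dot(U)
mm,o,sc,p=needle(k-50*U); print(mm,o,sc); cv2.imwrite("pics/d2.png",p[:,:,::-1])
mm,o,sc,p=needle(k-47*U,cam="top"); print(mm,o,sc)
E
```

```text
t 5.8 [521.2  60.   75.1] [ 1.4 -2.5  5.7] 20.111430540361557
along stand y from axle 161.47999502777733 side x 0.3223862197631346
5.101318405297591 [167.19278034 157.90399386] -64.970634
12.170662557249141 [161.73513727 148.81250342] -3.028471
```

Call:
{"fn": "arm_command", "kwargs": {
  "increments": [
    [0,-0.1,0,0,0,0,1.5],
    [0,-0.06,0,0,0,0,1.5],
    [0,0,0,0,0,0,1.5]
  ]
}}

```text
time: 6.2
tcp_pos: [520.8, 61.2, 75.1]
tool_rot: [3.099, 0.507, 0.004]
ft_force: [2.7, -6.1, 4.8]
opening: 20.4
finger_force: 58.6
```

```bash
python3 - <<'E'
from h import *
s=dirs(); k=np.array([572.3,-93.2])+U*(s["tcp_pos"]-np.array([572.3,-93.2,0]))[:2].dot(U)
mm,o,sc,p=needle(k-50*U); print(mm,o,sc)
E
```

```text
t 6.2 [520.8  61.2  75.1] [ 2.7 -6.1  4.8] 20.367817074175193
along stand y from axle 162.72294642544472 side x 0.3149748272469541
3.932251173930686 [167.23136049 157.74019985] -82.637535
```

Reading 3.93 marks. Letting go of the knob, then moving over to the crank.

Call:
{"fn": "arm_command", "kwargs": {
  "increments": [
    [0,0.06,0,0,0,0,1.5],
    [0,0,0,0,0,0,4.5],
    [0,0,0,0,0,0,4.5],
    [0,0,-2.5,0,0,0,4.5],
    [0,0,-3,0,0,0,4.5]
  ]
}}

```text
time: 6.75
tcp_pos: [519.4, 61.0, 128.3]
tool_rot: [-3.1, -0.507, 0.004]
ft_force: [-0.6, -0.9, 0.0]
opening: 45.1
finger_force: 0.0
```

Call:
{"fn": "arm_command", "kwargs": {
  "increments": [
    [-0.84,3.53,0,0,0,0,5],
    [-0.84,3.53,0,0,0,0,5],
    [-0.84,3.53,0,0,0,0,5],
    [-0.84,3.53,0,0,0,0,5],
    [0,0,0,0,0,0,5]
  ]
}}

```text
time: 7.25
tcp_pos: [533.3, -86.6, 128.8]
tool_rot: [3.1, 0.503, -0.001]
ft_force: [-0.4, 0.2, 0.7]
opening: 49.9
finger_force: 0.0
```

```bash
python3 - <<'E'
from h import *
s=dirs(); cp=camera_params("wrist"); a=get_image("wrist"); save(cv2.resize(a,(800,600)),"w4.png")
np.save("cp4.npy",cp,allow_pickle=True)
print(needle(np.array([571.3,-90.4])+U*109.5,im=a,cp=cp)[:3])
for n,p in dict(crank=[533.9,-83.5,110],crank0=[534.9,-86.3,110],hub=[572.3,-93.2,76]).items(): print(n,proj("wrist",p,cp)*1.4286)
E
```

```text
t 7.25 [533.3 -86.6 128.8] [-0.4  0.2  0.7] 49.86894403017341
along stand y from axle 18.60794418966534 side x -34.87342846257177
(np.float64(3.9850377839227105), array([155.76026823, 154.00670578]), np.float32(-101.06539))
crank [391.79897316 355.59869838]
crank0 [399.70356381 355.44567741]
hub [442.6176214  252.61425123]
```

View pics/w4.png

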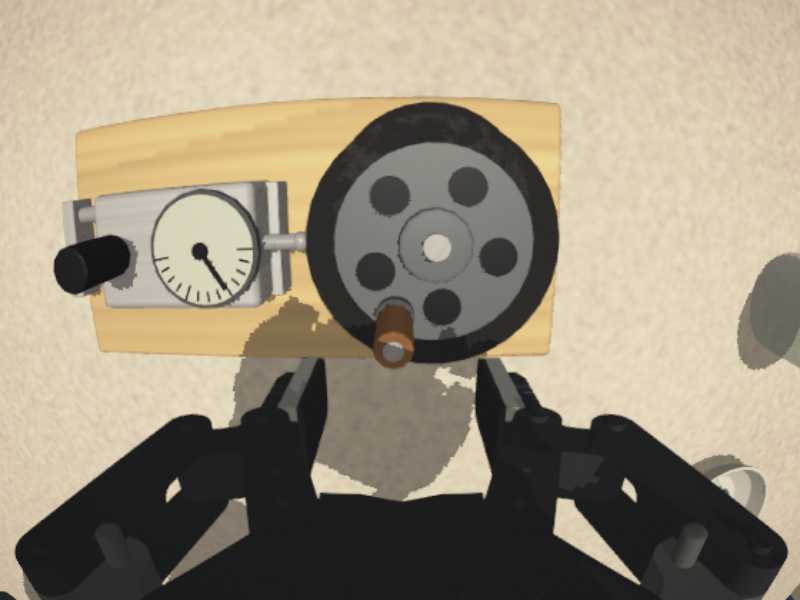

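The wrist view has the crank top at (393,351), the hub at (436,247), the bulge at the top of the tyre around (430,103), and the needle on 4. Lowering onto the crank and gripping.

Call:
{"fn": "arm_command", "kwargs": {
  "increments": [
    [0.2,-0.26,0,0,0,0,4.5],
    [0,0,2.5,0,0,0,4.5],
    [0,0,2.4,0,0,0,4],
    [0,0,0,0,0,0,3],
    [0,0,0,0,0,0,1]
  ]
}}

```text
time: 7.8
tcp_pos: [534.5, -80.0, 80.1]
tool_rot: [3.099, 0.509, -0.001]
ft_force: [4.6, -9.1, -5.6]
opening: 16.9
finger_force: 4.1
```

Call:
{"fn": "arm_command", "kwargs": {
  "increments": [
    [0,0,0,0,0,0,1],
    [0,0,0,0,0,0,1],
    [0,0,0,0,0,0,1]
  ]
}}

```text
time: 8.1
tcp_pos: [534.7, -80.0, 80.4]
tool_rot: [-3.1, -0.508, -0.001]
ft_force: [4.0, 2.9, -7.1]
opening: 14.5
finger_force: 59.1
```

```bash
python3 - <<'E'
from h import *
s=dirs();cp=camera_params("wrist"); a=get_image("wrist"); print(s["tool_rot"],needle(np.array([571.3,-90.4])+U*109.5,im=a,cp=cp)[:3]); save(a,"w5.png")
E
```

```text
t 8.1 [534.7 -80.   80.4] [ 4.   2.9 -7.1] 14.514407093745834
along stand y from axle 24.531445978443852 side x -31.472147219753293
[-3.09999888e+00 -5.07541927e-01 -1.28480424e-03] (np.float64(3.9725155997107637), array([154.11620553, 154.30671937]), np.float32(-102.98411))
```

Call:
{"fn": "arm_command", "kwargs": {
  "increments": [
    [-0.22,0.48,0,0,0,0,1],
    [-0.16,0.51,0,0,0,0,1],
    [-0.08,0.52,0,0,0,0,1],
    [-0.01,0.53,0,0,0,0,1],
    [0,0,0,0,0,0,1]
  ]
}}

```text
time: 8.65
tcp_pos: [535.5, -102.0, 80.3]
tool_rot: [3.1, 0.507, -0.004]
ft_force: [-9.5, -3.2, 0.8]
opening: 14.5
finger_force: 60.2
```

```bash
python3 - <<'E'
from h import *
s=dirs();cp=camera_params("wrist"); f=s["ft_force"]; print("fV,fU",f[:2]@V,f[:2]@U,s["tool_rot"]); a=get_image("wrist"); print(needle(np.array([571.3,-90.4])+U*109.5,im=a,cp=cp)[:3]); save(a,"w6.png")
E
```

```text
t 8.65 [ 535.5 -102.    80.3] [-9.5 -3.2  0.8] 14.492031689366968
along stand y from axle 3.332929090946867 side x -37.64354599612377
fV,fU -9.990577786286114 -0.04182237884201332 [ 3.09994759  0.50650014 -0.00399563]
(np.float64(3.9708329424965387), array([152.52202643, 154.74963289]), np.float32(-100.54415))
```

Call:
{"fn": "arm_command", "kwargs": {
  "increments": [
    [-0.03,0.53,0,0,0,0,1],
    [0.12,0.51,0,0,0,0,1],
    [0.2,0.49,0,0,0,0,1],
    [0.25,0.46,0,0,0,0,1],
    [0,0,0,0,0,0,1]
  ]
}}

```text
time: 9.2
tcp_pos: [547.4, -119.4, 80.3]
tool_rot: [3.099, 0.506, -0.003]
ft_force: [-6.2, -6.6, -1.3]
opening: 14.2
finger_force: 60.3
```

```bash
cat > chk.py <<'E'
from h import *
import sys
s=dirs();cp=camera_params("wrist"); f=s["ft_force"]; print("fV,fU",f[:2]@V,f[:2]@U,s["tool_rot"])
p=(s["tcp_pos"][:2]-np.array([572.3,-93.2])); q=np.array([p@V-.3,p@U-3.5]); print("r,ang",np.hypot(*q),np.degrees(np.arctan2(q[1],q[0]))%360)
a=get_image("wrist"); print(needle(np.array([571.3,-90.4])+U*109.5,im=a,cp=cp)[:3]); save(a,sys.argv[1])
E
python3 chk.py w7.png
```

```text
t 9.2 [ 547.4 -119.4   80.3] [-6.2 -6.6 -1.3] 14.186155330199316
along stand y from axle -16.938651402027183 side x -31.90944677331421
fV,fU -7.985385461476459 -4.2508767185260306 [ 3.09930562e+00  5.06192885e-01 -2.91632908e-03]
r,ang 38.146912490744896 212.39735577837493
(np.float64(6.274332320588067), array([150.27310705, 168.1075718 ]), np.float32(-90.65784))
```

Call:
{"fn": "arm_command", "kwargs": {
  "increments": [
    [0.3,0.44,0,0,0,0,1],
    [0.36,0.38,0,0,0,0,1],
    [0,0,0,0,0,0,1]
  ]
}}

```text
time: 9.55
tcp_pos: [556.8, -125.1, 80.4]
tool_rot: [3.099, 0.506, -0.001]
ft_force: [0.8, -9.2, -5.8]
opening: 14.0
finger_force: 59.9
```

```bash
python3 chk.py w8.png
```

```text
t 9.55 [ 556.8 -125.1   80.4] [ 0.8 -9.2 -5.8] 13.953945607124812
along stand y from axle -25.289005799184395 side x -24.849129441236933
fV,fU -2.1871406306139307 -9.005344965747598 [ 3.09888740e+00  5.06200048e-01 -9.75859421e-04]
r,ang 38.22676505483511 228.8606052053495
(np.float64(8.510712162816448), array([148.97534445, 155.93473532]), np.float32(-94.47099))
```

Call:
{"fn": "arm_command", "kwargs": {
  "increments": [
    [0.21,0.17,0,0,0,0,1],
    [0,0,0,0,0,0,1]
  ]
}}

```text
time: 9.8
tcp_pos: [558.7, -125.8, 80.4]
tool_rot: [3.099, 0.506, -0.003]
ft_force: [-5.1, -5.8, -2.4]
opening: 14.3
finger_force: 60.3
```

```bash
python3 chk.py w9.png
```

```text
t 9.8 [ 558.7 -125.8   80.4] [-5.1 -5.8 -2.4] 14.277646422966619
along stand y from axle -26.556324052738965 side x -23.268832626165512
fV,fU -6.702936564606045 -3.8654462274667383 [ 3.09942722  0.50644783 -0.00311484]
r,ang 38.19518931650239 231.8980354899727
(np.float64(8.683284614653578), array([148.85491861, 155.77990092]), np.float32(-98.23937))
```

Call:
{"fn": "arm_command", "kwargs": {
  "increments": [
    [0.22,0.16,0,0,0,0,1],
    [0,0,0,0,0,0,1]
  ]
}}

```text
time: 10.05
tcp_pos: [561.4, -126.7, 80.4]
tool_rot: [3.099, 0.506, -0.002]
ft_force: [-2.4, -6.6, -3.7]
opening: 14.1
finger_force: 60.1
```

```bash
python3 chk.py w10.png
```

```text
t 10.05 [ 561.4 -126.7   80.4] [-2.4 -6.6 -3.7] 14.056037079546819
along stand y from axle -28.2788011970681 side x -20.95860860091015
fV,fU -4.3951470066056 -5.485393543809019 [ 3.09921882e+00  5.06235737e-01 -2.37873306e-03]
r,ang 38.23376315731252 236.21923286245072
(np.float64(8.801071621878174), array([147.09960682, 157.73263434]), np.float32(-100.92078))
```

Call:
{"fn": "arm_command", "kwargs": {
  "increments": [
    [0.23,0.14,0,0,0,0,1],
    [0.23,0.13,0,0,0,0,1],
    [0,0,0,0,0,0,1]
  ]
}}

```text
time: 10.4
tcp_pos: [566.8, -127.8, 80.4]
tool_rot: [3.099, 0.506, -0.002]
ft_force: [-1.1, -5.5, -4.2]
opening: 14.0
finger_force: 60.1
```

```bash
python3 chk.py w11.png
```

```text
t 10.4 [ 566.8 -127.8   80.4] [-1.1 -5.5 -4.2] 14.011815136166895
along stand y from axle -31.015040228390472 side x -16.21849506187855
fV,fU -2.78596771251837 -4.902209643115103 [ 3.09919411e+00  5.06338017e-01 -1.91695212e-03]
r,ang 38.26419581118515 244.4247678523607
(np.float64(8.62858213649007), array([148.35653409, 156.765625  ]), np.float32(-97.1033))
```

Call:
{"fn": "arm_command", "kwargs": {
  "increments": [
    [0.24,0.12,0,0,0,0,1],
    [0.24,0.11,0,0,0,0,1],
    [0,0,0,0,0,0,1]
  ]
}}

```text
time: 10.75
tcp_pos: [572.2, -128.1, 80.4]
tool_rot: [3.1, 0.506, -0.001]
ft_force: [0.5, -3.4, -4.2]
opening: 14.6
finger_force: 60.1
```

```bash
python3 chk.py w12.png
```

```text
t 10.75 [ 572.2 -128.1   80.4] [ 0.5 -3.4 -4.2] 14.625553028700047
along stand y from axle -33.07398114873538 side x -11.165807769311803
fV,fU -0.5761353179620768 -3.422673607241612 [ 3.09968347e+00  5.06428672e-01 -1.10486734e-03]
r,ang 38.32911223692589 252.59398496406794
(np.float64(7.760204355249637), array([145.55851359, 165.49417637]), np.float32(-94.70652))
```

Call:
{"fn": "arm_command", "kwargs": {
  "increments": [
    [0.245,0.1,0,0,0,0,1],
    [0.25,0.09,0,0,0,0,1],
    [0,0,0,0,0,0,1]
  ]
}}

```text
time: 11.1
tcp_pos: [578.0, -127.6, 80.3]
tool_rot: [-3.1, -0.507, -0.001]
ft_force: [2.6, 0.4, -2.6]
opening: 14.3
finger_force: 60.3
```

```bash
python3 chk.py w13.png
```

```text
t 11.1 [ 578.  -127.6   80.3] [ 2.6  0.4 -2.6] 14.297216611570114
along stand y from axle -34.4652080607513 side x -5.541747594463335
fV,fU 2.6263549689927803 -0.45247031075029853 [-3.10026081e+00 -5.07027016e-01 -9.62449993e-04]
r,ang 38.412016844388084 261.2524425594935
(np.float64(6.672604834226186), array([148.2535427 , 188.14783608]), np.float32(-58.685246))
```

```bash
cat > ana.py <<'E'
from h import *
s=get_state(); cp=camera_params("wrist")
Rt=R.from_rotvec(s["tool_rot"]); oc=Rt.inv().apply(cp["origin"]-s["tcp_pos"]); Rc=Rt.inv()*R.from_rotvec(cp["rotation"])
L=[("w7",547.4,-119.4,212.4),("w8",556.8,-125.1,228.86),("w9",558.7,-125.8,231.9),("w10",561.4,-126.7,236.2),("w11",566.8,-127.8,244.4),("w12",572.2,-128.1,252.6),("w13",578,-127.6,261.25)]
T=R.from_rotvec([3.0995,.5063,-.002])
D=[]
for n,x,y,a in L:
    im=cv2.imread(f"pics/{n}.png")[:,:,::-1].copy(); c=dict(cp); c["origin"]=np.array([x,y,80.4])+T.apply(oc); c["rotation"]=(T*Rc).as_rotvec()
    ctr=np.array([571.3,-90.4])+U*109.5
    # shift centre so pivot sits mid-patch: seen at about (149,156) -> offset (-11,-4)px /5 mm
    ctr=ctr-U*(-11/5)-V*(-4/5)
    m,o,q,p=needle(ctr,im=im,cp=c,refine=False); D.append((a,m)); print(n,a,round(m,2),needle(ctr,im=im,cp=c)[:2])
D=np.array(D)
from scipy.optimize import curve_fit
f=lambda a,c,h: h-np.interp(abs(a-c),[0,5,10,15,20,25,30,35],[0,.1,.4,.97,1.7,2.7,3.9,5])
print(curve_fit(f,D[:,0],D[:,1],[238,8.9])[0]); print(curve_fit(f,D[1:6,0],D[1:6,1],[238,8.9])[0])
cv2.imwrite("pics/d3.png",p[:,:,::-1])
E
python3 ana.py
```

```text
w7 212.4 6.22 (np.float64(6.273706701071863), array([160.77076761, 172.20872766]))
w8 228.86 8.52 (np.float64(8.510503687293323), array([159.72614712, 159.89147851]))
w9 231.9 8.71 (np.float64(8.683268323926121), array([159.41766784, 160.03886926]))
w10 236.2 8.81 (np.float64(8.798540902235704), array([157.90313961, 161.79024716]))
w11 244.4 8.63 (np.float64(8.628926338040726), array([159.34773371, 160.85056657]))
w12 252.6 7.76 (np.float64(7.761576939059711), array([156.68918919, 169.32657658]))
w13 261.25 6.27 (np.float64(6.710800600913813), array([159.44822257, 191.69319938]))
[236.99707341   8.8283611 ]
[237.07870214   8.82712167]
```

Call:
{"fn": "arm_command", "kwargs": {
  "increments": [
    [-0.52,-0.12,0,0,0,0,1],
    [-0.5,-0.19,0,0,0,0,1],
    [-0.47,-0.26,0,0,0,0,1],
    [-0.43,-0.32,0,0,0,0,1],
    [0,0,0,0,0,0,1]
  ]
}}

```text
time: 11.65
tcp_pos: [556.2, -125.2, 80.2]
tool_rot: [-3.1, -0.507, -0.0]
ft_force: [-6.3, 3.8, 2.3]
opening: 13.9
finger_force: 60.7
```

```bash
python3 chk.py w14.png
```

```text
t 11.65 [ 556.2 -125.2   80.2] [-6.3  3.8  2.3] 13.898884127561368
along stand y from axle -25.1834788550895 side x -25.387232583670237
fV,fU -4.772202924910585 5.602813233016773 [-3.10002341e+00 -5.07173819e-01 -7.15716681e-05]
r,ang 38.504231936735685 228.15424969678148
(np.float64(8.364795295131765), array([149.30405405, 155.23348348]), np.float32(-94.7202))
```

Call:
{"fn": "arm_command", "kwargs": {
  "increments": [
    [0.24,0.2,0,0,0,0,1],
    [0.25,0.18,0,0,0,0,1],
    [0,0,0,0,0,0,1]
  ]
}}

```text
time: 12.0
tcp_pos: [562.7, -127.3, 80.3]
tool_rot: [-3.1, -0.507, -0.0]
ft_force: [2.3, 1.6, -0.4]
opening: 14.0
finger_force: 60.4
```

```bash
python3 chk.py w15.png
```

```text
t 12.0 [ 562.7 -127.3   80.3] [ 2.3  1.6 -0.4] 13.987881555532388
along stand y from axle -29.312291883266283 side x -19.938680164719276
fV,fU 2.719788966548859 0.82400914800497 [-3.10010975e+00 -5.07272936e-01 -4.65182239e-04]
r,ang 38.55192178663035 238.33364048508568
(np.float64(8.779060898982626), array([148.63850416, 156.20706371]), np.float32(-98.406105))
```

Call:
{"fn": "arm_command", "kwargs": {
  "increments": [
    [0,0,0,0,0,0,2.5],
    [0,0,0,0,0,0,4.5],
    [0,0,-2.5,0,0,0,4.5],
    [0,0,-3,0,0,0,4.5],
    [-1.5,0,-3,0,0,0,4.5]
  ]
}}

```text
time: 12.55
tcp_pos: [548.6, -132.0, 165.7]
tool_rot: [-3.1, -0.508, 0.001]
ft_force: [0.2, 0.1, 0.4]
opening: 45.2
finger_force: 0.0
```

Call:
{"fn": "arm_command", "kwargs": {
  "increments": [
    [-2,-2,-3,0,0,0,8.5],
    [-2,-2,-3,0,0,0,8.5],
    [-2,0,-1,0,0,0,8.5],
    [0,0,0,0,0,0,8.5],
    [0,0,0,0,0,0,8.5]
  ]
}}

```text
time: 13.05
tcp_pos: [478.7, -113.6, 235.0]
tool_rot: [3.1, 0.506, 0.001]
ft_force: [0.6, -0.3, -1.1]
opening: 85.2
finger_force: 0.0
```

```bash
cat > fin.py <<'E'
from h import *
s=dirs(); cp=camera_params("wrist"); a=get_image("wrist"); save(a,"w16_raw.png"); save(cv2.resize(a,(800,600)),"w16.png")
im=cv2.cvtColor(a,cv2.COLOR_RGB2GRAY).astype(np.float32); h0=np.array([572.3,-93.2])
for z,r,n in((76,0,"hub"),):print(n,proj("wrist",[*h0,z],cp)*1.4286)
print(proj("wrist",[*(h0+38*(np.cos(np.radians(237))*V+np.sin(np.radians(237))*U)),110],cp)*1.4286)
print(needle(h0+U*109.5,im=a,cp=cp)[:3])
E
python3 fin.py
```

```text
t 13.05 [ 478.7 -113.6  235. ] [ 0.6 -0.3 -1.1] 85.18143080621563
along stand y from axle 10.447212359943187 side x -95.21270128885047
hub [415.95496519 133.58311749]
[473.23196638 164.98488218]
(np.float64(8.707104513013741), array([141.97830189, 151.0509434 ]), np.float32(-79.943375))
```

View pics/w16.png

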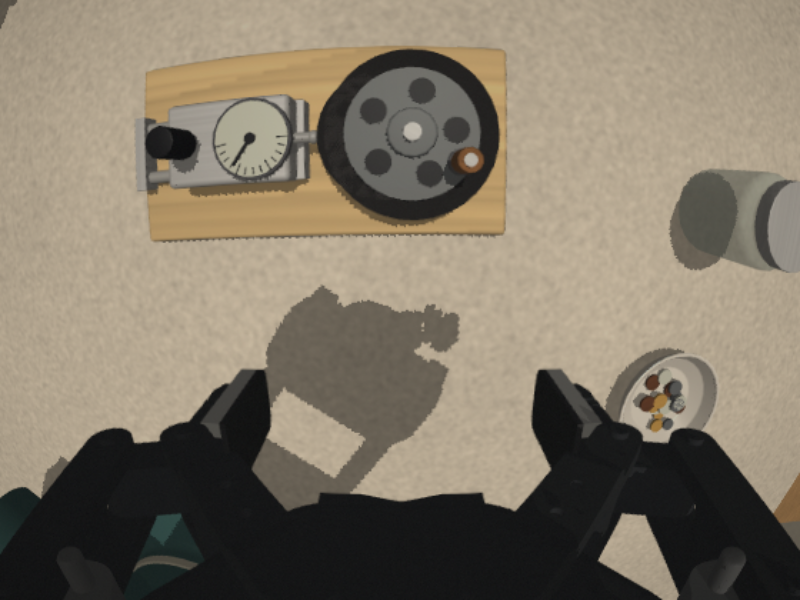

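The final view shows the crank at (471,160), hub at (413,131), bulge toward the plunger, and the needle near 8.7 marks. I'll cross-check the angle against the first image.

```bash
python3 - <<'E'
from h import *
from scipy.optimize import least_squares
cp=camera_params("wrist"); k=1/1.42857
h=atz("wrist",np.array((413,131))*k,76,cp)[:2]; c=atz("wrist",np.array((470.5,160))*k,110,cp)[:2]
d=c-h; print("hub",h,"crank r",np.hypot(*d),"ang V-frame",np.degrees(np.arctan2(d@U,d@V))%360)
# start image bulge fit
A=np.r_[0:60:10,140:360:10]; r=dict(zip(range(0,360,10),[63,64,65,65,63.5,61.5,59.5,60,60.5,61.5,62,62,62,61.5,61,60,59.5,60,60,60,59.5,59.5,59,59.5,59.5,59.5,60,60,60,60,60,60,59.5,60,60,60.5]))
rr=np.array([r[a] for a in A])
def f(p):
    dd=abs((A-p[0]+180)%360-180); b=5-np.interp(dd,[0,5,10,15,20,25,30,35],[0,.1,.4,.97,1.7,2.7,3.9,5])
    return p[1]+b+p[2]*np.cos(np.radians(A))+p[3]*np.sin(np.radians(A))-rr
s=least_squares(f,[20,60,0,0],loss="soft_l1"); print(s.x, "crank target V-frame", 108.55-s.x[0]+169.5-18.55)
E
```

```text
hub [573.14762614 -90.71928639] crank r 37.49968251694889 ang V-frame 238.78505319502648
[21.93030392 59.90891751  0.09311169  0.1956643 ] crank target V-frame 237.56969608481404
```

```bash
python3 -c "
from rig import *
print(hand_in())"
```

```text
the job is handed in; nothing more can be done
None
```

The job is handed in. The gauge was set at about 4 mm on the round part of the tyre, and the wheel now stands with its high spot within about 1.5° of the plunger (dial about 8.8 mm), everything let go.

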